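# Hold the belt grinder's tensioner in for a new belt

### The arm

A 6-joint arm with a two-finger parallel gripper is mounted at the origin on the work surface. World frame = base frame: x ahead of the robot, y to its left, z up, the work surface at z = 0. Lengths are in m, angles in rad, forces in N, time in s.
With the tool pointing down it reaches from about 0.325 to 0.85 m from the base axis. Payload 15.5 kg.
Tool frame: the origin (TCP) lies at the very end of the fingers, on their centre line; the grasp point (between the pads) lies 19 mm behind it (arm.grasp_offset is the distance from the TCP to the grasp point, in m); z points along the fingers, y is the line along which they close (so a half turn about z gives the same grasp; the last joint's range is limited). The gripper opens to 91 mm and grips with 3 to 60 N. Pads are 32 mm wide; open, the fingers measure 118 mm over their backs; the gripper's body (76 mm by 178 mm) begins 60 mm behind the grasp point.
Start: joints at [1.121, 0.494, 1.345, -0, 1.302, -0.096], TCP at [0.217, 0.586, 0.214] pointing down, gripper open.
Joint ranges: [-2.91, 2.91], [-0.82, 2.16], [0.22, 2.67], [-1.22, 4.37], [0.12, 2.79], [-3.08, 3.08]. Speed limits (rad/s): [1.89, 1.89, 2.57, 3.01, 3.01, 3.01].

### API

Orientations are given as a unit quaternion [w, x, y, z].
In Python, from plant import arm, eyes, sensors gives the robot as it stands (arm), with the cameras (eyes) and the readings (sensors).
- The arm moves only by the tool tcp_steps, called after "Call:" as name([rows], argument=value, ...), one row to a line, values as JSON. Schema: {"type":"object","properties":{"plan":{"type":"array","items":{"type":"object","properties":{"aperture":{"type":"number"},"tx":{"type":"number"},"ty":{"type":"number"},"tz":{"type":"number"},"rx":{"type":"number"},"ry":{"type":"number"},"rz":{"type":"number"}},"additionalProperties":false,"required":["aperture"]},"minItems":1,"maxItems":12},"force":{"type":"number"},"only":{"type":"string"},"quiet":{"type":"boolean"},"lines":{"type":"string"}},"required":["plan"],"additionalProperties":false}. plan is a list of rows, 1 to 12 of them, each an object with the fields aperture (the finger opening in m), tx, ty, tz (the shift in normalised numbers (1 is 80 cm)), rx, ry, rz (a rotation vector in fractions of the full range, 1 being 60 degrees); a field left out counts as zero (the opening has to be given); each row is the pose to reach, as a shift and turn from the pose commanded when the call began, along the tool's axes at that moment; what a row does not reach only later rows make up. A row lasts 1/12 s, in which the tool goes at most 0.0417 m and 0.125 rad, less where a joint would pass 70% of its speed; a pose out of reach is approached as far as the arm can. The fingers move at their own pace and stop on an object; force is the grip in N (left out, the last holds). Time passes only in rows, so rows that do not move let the fingers close. The tool returns the time, the measured TCP pose, the force, the opening and the grip force at its end. only (a regular expression) keeps the lines of the reply that match it, lines (a string "A,B") keeps lines A to B, and quiet returns only ok. A shift or turn number past 1, either way, is cut back to 1. Input that does not fit is refused with a message, and nothing moves.
- sensors.sense(): the state, without advancing time (a new reading comes with each control period).
- eyes.snapshot(name): name is "side" or "top" or "wrist"; returns the picture (384x512x3 uint8, red, green, blue); there is no depth.
- eyes.get_calibration(name): a dict with "camera_matrix" (3x3 intrinsics, pixels), "R" (3x3) and "t" (3): a world point X has camera coordinates R X + t. Camera axes: x right, y down, z forward; pixel columns grow to the right and rows downward; lengths in m; the calibration is good to about 2 mm. A picture is of the moment at which its call begins: read the wrist's pose just before it. get_calibration takes no time and is no camera call; for the wrist camera it gives the pose at the moment of the call.
- arm.sign_off(): hands the job in; it is judged then, once.
The state is a dict: "time": time; "joint_positions": joint angles; "dq": joint speeds; "effort": joint torques, N m; "tool_pos": TCP position; "tcp_rot": TCP orientation; "ft_force": force on the tool from outside, world axes, zero at the start; "wrist_torque": the same for the moment, N m; "width": finger opening in m; "finger_force": force on a finger pad.
Only numpy, scipy, OpenCV 4.12 (cv2) and the standard library are available. Lean on these libraries where they do the work, as an engineer would, in place of code of your own. Each camera call takes 0.05 s, during which the arm holds its last target. There are 200 camera calls.

### The job

A new belt is about to go on the small belt grinder, so first turn the black tracking knob until its yellow pointer faces the white mark (neutral tracking). Then push the red sprung tensioner arm by its black thumb post in towards the wheels, past the click of its pawl, and keep holding it pressed well in beyond the click, so that your fingers and not the pawl carry the spring while a workmate slips the belt on. Finish while still holding it there; leave the tin cup, the tweezers and the ring mandrel where they lie.

Things in the scene. Friction and masses are not known exactly. Their poses are not given: they have to be found in the camera images.
- grinder: Fixed bench belt grinder, no belt on: green housing, grey deck 206 (x) x 366 (y) mm, deck top 85 mm above the bench. Origin: centre of underside; +x to its platen and work rest (reaches x = 165), -x to its tensioner side. On deck at (x, y) mm, tops 40 mm above it: 50 mm drive wheel (45, -80), 32 mm tracking wheel (54, 88), platen (70, 8). Tracking knob (48, 150), tensioner pivot (-35, -105).
- tension_arm: Red flat tensioner arm, 20 mm wide, 6 to 14 mm above the deck, swinging level about an upright pivot. Origin: on the pivot axis at deck height. Its +y runs along the bar to the thumb post, 165 mm out. Carries a 34 mm idler wheel 113 mm out, top 40 mm above the deck. At rest the bar points 0.22 rad from the grinder's +y towards its -x.
- tension_swing (a joint): Swing of the arm, rad: 0 at rest, held out (grinder -x) by its spring; grows as it is pushed in (clockwise from above, post moving to grinder +x); stop at 0.62. Push at the post grows evenly from 6 N at rest to 13 N at the stop. At about 0.42 the pawl clicks in behind a tooth on the hub; let go then, it springs back to 0.38 and hangs on the pawl. Beyond 0.46 it is well clear of the pawl.
- thumb_post (a point): Centre of the top of the thumb post: upright black rubber-covered pin, 14 mm in diameter, standing 40 mm above the red arm near its outer end; top 54 mm above the deck (139 mm above the bench). Nothing else stands within 25 mm of it at rest (idler wheel nearest); pushed in, it ends some 20 mm or more short of the tracking wheel's rim.
- pawl (a joint): Small brass pawl bar, 45 mm long, on the deck beside the arm's hub, rad: near 0 when dropped (before the push and again after the click), rising to about 0.14 as it rides up the tooth. It works by itself, leave it alone.
- tracking_knob (a joint): Black round tracking knob on an upright axis, rad: 0 when the yellow pointer faces the white mark, positive when it is turned counter-clockwise from there (seen from above). It can go 2.2 either way, turns stiffly (0.03 N m) and stays where it is left.
- knob_grip (a point): On the tracking knob's upright axis at the height to grip: 10 mm below its flat top, 121.5 mm above the bench. The knob is 34 mm across (fluted) and 28 mm tall; a 38 mm skirt lies at its foot, 18 to 22 mm below this point, on a block of 64 x 62 mm. The tracking wheel's rim is 46 mm from the axis and 3.5 mm above this point.
- knob_pointer (a point): Tip of the yellow pointer at the foot of the knob, 24.5 mm from its axis; a yellow line on the knob's side and top shows the same direction.
- tracking_mark (a point): The white mark: a small white bar on the dark tracking block, its middle 31.5 mm from the knob's axis, on the side towards the grinder's +x. The pointer faces it when pointer, mark and axis are in line.
- tin_cup: Bystander: loose blue tin cup, 72 mm across, 70 mm tall, standing on the bench off the grinder's +y end (knob end). Origin: centre of its underside.
- tweezers: Bystander: loose brass tweezers, 150 mm long (along their x), 8 mm thick, lying on the bench off the grinder's -y end. Origin: middle of the underside.
- mandrel: Bystander: loose tapered steel ring mandrel with a square wooden handle, 285 mm long (along its x), 25 mm thick, lying on the bench beyond the work rest. Origin: on the underside, 50 mm ahead of the handle's front end.

How it is judged:
On the way, in this order (a step that is already met when the one before it is completed fails the run):
1. the tracking knob's pointer faces the mark, with the tensioner arm still out (value of joint tracking_knob between -0.14 and 0.14 rad and value of joint tension_swing below 0.2 rad), for 0.3 s.
2. the tensioner arm is pushed in past the click and held there by the fingers (value of joint tracking_knob between -0.14 and 0.14 rad and value of joint tension_swing above 0.46 rad and value of joint pawl below 0.04 rad and contact force between the fingers and tension_arm above 4 N), for 0.5 s.
At the end, for the whole second after the job is handed in: The knob's pointer is within 0.14 rad (8 degrees) of the mark; the fingers hold the tensioner arm still (over 4 N) beyond 0.46 rad, past the click and clear of the dropped pawl; cup, tweezers and mandrel lie within 20 mm of where they were (all of step 2 and velocity of joint tension_swing between -0.05 and 0.05 rad/s and distance of each of tin_cup, tweezers, mandrel from where it was at the start of the episode below 0.02 m); the arm keeps its last pose, push and grip.
It fails at once if the tin cup is shifted or knocked over (distance of tin_cup from where it was at the start of the episode above 0.02 m).
It fails at once if the pair of tweezers is shifted or knocked over (distance of tweezers from where it was at the start of the episode above 0.02 m).
It fails at once if the ring mandrel is shifted or knocked over (distance of mandrel from where it was at the start of the episode above 0.02 m).
It also fails if it takes over 50 s, if anything falls off the work surface, if the arm or the gripper's body presses on something with over 40 N, if the wrist force passes 120 N, or if a joint passes its speed limit or range.

## Working session

There is one attempt and no reset: what is moved stays moved. The work goes in short steps, Python scripts to look and compute and a tool call to move; the robot and the scene stay as the last step left them, time stands still between calls to the robot, and variables do not carry over. Pictures are saved under pics/ and viewed, at most 10 in all, crops included, and the job is handed in when it is done.

```bash
ls; mkdir -p pics; python3 - <<'E'
from plant import arm, eyes, sensors
import cv2,numpy as np
s=sensors.sense();print({k:np.round(v,3).tolist() for k,v in s.items()})
for n in("top","side"):
    im=eyes.snapshot(n);cv2.imwrite(f"pics/{n}0.png",im[:,:,::-1]);c=eyes.get_calibration(n)
    print(n,np.round(c["camera_matrix"],1).tolist(),np.round(c["R"],3).tolist(),np.round(c["t"],3).tolist())
E
```

```text
pics
plant.py
{'time': 0.0, 'joint_positions': [1.121, 0.494, 1.346, -0.0, 1.302, -0.095], 'dq': [-0.001, 0.002, -0.001, -0.001, -0.0, 0.0], 'effort': [-0.002, -87.882, -38.185, 0.071, 0.053, -0.0], 'tool_pos': [0.217, 0.586, 0.213], 'tcp_rot': [-0.0, 0.176, 0.984, -0.001], 'ft_force': [0.134, -0.086, -0.277], 'wrist_torque': [0.022, -0.005, -0.021], 'finger_force': 0.0, 'width': 0.091}
top [[347.8, 0.0, 256.6], [0.0, 347.8, 190.7], [0.0, 0.0, 1.0]] [[0.007, -1.0, -0.021], [-0.993, -0.005, -0.122], [0.122, 0.022, -0.992]] [0.008, 0.62, 0.978]
side [[360.6, 0.0, 255.6], [0.0, 360.6, 196.8], [0.0, 0.0, 1.0]] [[0.828, -0.56, 0.002], [-0.334, -0.497, -0.801], [0.45, 0.662, -0.599]] [-0.502, 0.271, 0.78]
```

View pics/top0.png

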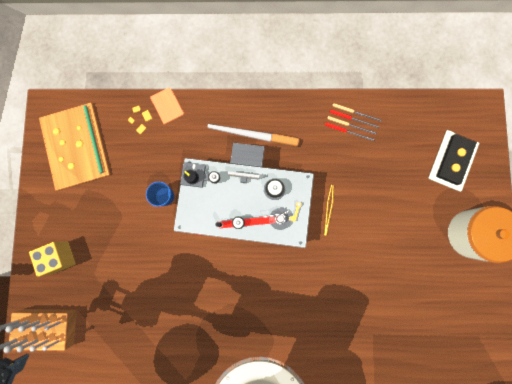

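View pics/side0.png

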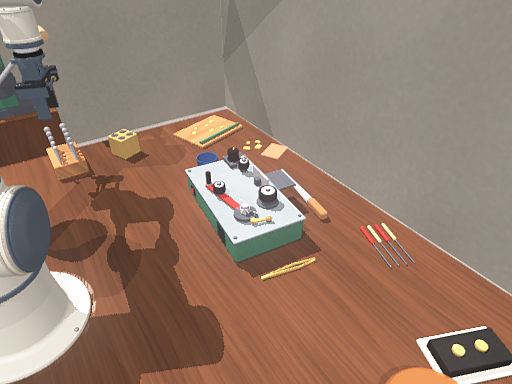

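The top view shows the grinder deck at about (176–313, 160–246), the knob at (192,174), the post at (219,224) and the cup at (159,194). The side view shows the post at (208,177) and the knob at (233,155).

```bash
cat > h.py <<'E'
from plant import arm, eyes, sensors
import cv2,numpy as np
from scipy.spatial.transform import Rotation as Ro
def ray(c,px):
    K,R,t=[np.array(c[k],float) for k in("camera_matrix","R","t")]
    return -R.T@t, R.T@np.linalg.solve(K,[px[0],px[1],1.])
def onz(c,px,z):
    o,d=ray(c,px);return o+d*(z-o[2])/d[2]
def tri(obs):
    A=np.zeros((3,3));b=np.zeros(3)
    for c,p in obs:
        o,d=ray(c,p);d=d/np.linalg.norm(d);M=np.eye(3)-np.outer(d,d);A+=M;b+=M@o
    return np.linalg.solve(A,b)
def proj(c,X):
    p=np.array(c["camera_matrix"])@(np.array(c["R"])@X+np.array(c["t"]));return p[:2]/p[2]
def totool(v):
    w,x,y,z=sensors.sense()["tcp_rot"];return Ro.from_quat([x,y,z,w]).inv().apply(v)
E
python3 - <<'E'
from h import *
c=eyes.get_calibration("top");im=cv2.imread("pics/top0.png")
hsv=cv2.cvtColor(im,cv2.COLOR_BGR2HSV)
m=((hsv[...,1]<60)&(hsv[...,2]>140)).astype(np.uint8)
m[:155]=0;m[252:]=0;m[:,:165]=0;m[:,318:]=0
m=cv2.morphologyEx(m,cv2.MORPH_CLOSE,np.ones((9,9)))
cs,_=cv2.findContours(m,0,2);k=max(cs,key=cv2.contourArea)
pts=np.array([onz(c,p[0],.085)[:2] for p in k],np.float32)
r=cv2.minAreaRect(pts);print(r,cv2.boxPoints(r))
print("post",onz(c,(219,224),.139),"knob",onz(c,(192,174),.13))
cs=eyes.get_calibration("side")
print(tri([(c,(219,223)),(cs,(208,172))]),tri([(c,(192,173)),(cs,(233,149))]))
s=sensors.sense();w=eyes.get_calibration("wrist");w_R=np.array(w["R"]);o=-w_R.T@np.array(w["t"])
print("wristcam",o,w_R[2],w["camera_matrix"][0], "in tool",totool(o-np.array(s["tool_pos"])),totool(w_R[2]))
cv2.imwrite("pics/top0c.png",cv2.resize(im[150:255,145:330],None,fx=4,fy=4,interpolation=3))
E
```

```text
((0.5997410416603088, 0.04515831172466278), (0.3680885136127472, 0.2411516308784485), 83.18376159667969) [[ 0.4581741  -0.12327452]
 [ 0.6976212  -0.15189569]
 [ 0.741308    0.21359114]
 [ 0.50186086  0.24221231]]
post [0.51933523 0.10701711 0.139     ] knob [0.65261686 0.18352156 0.13      ]
[0.52066865 0.10747641 0.1405702 ] [0.65065203 0.18383016 0.13732689]
wristcam [0.13787928 0.61543511 0.38411132] [ 0.27492921 -0.10333684 -0.95589509] [307.497327     0.         263.33513802] in tool [ 8.44973437e-02  1.55127485e-04 -1.70688187e-01] [-2.93791717e-01 -3.86413035e-04  9.55869383e-01]
```

View pics/top0c.png

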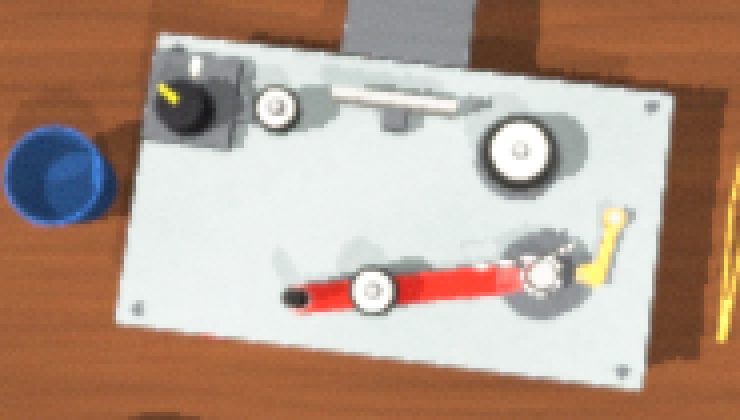

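The crop shows the pointer turned left of the white mark, which is counter-clockwise by roughly 0.9 rad. The wheel sits to the right of the knob, and the post is at about crop (296,298). Next I move the wrist camera over the grinder.

Units first: shifts go in shares of 80 cm and turns go in shares of 60 degrees. So -0.5 m / 0.8 = -0.625, -0.25 m / 0.8 = -0.3125.

Call:
tcp_steps([
  {"aperture": 0.091, "tx": -0.3125, "ty": -0.1688, "tz": -0.0375},
  {"aperture": 0.091, "tx": -0.3125, "ty": -0.1688, "tz": -0.0375},
  {"aperture": 0.091, "tx": -0.3125, "ty": -0.1688, "tz": -0.0375},
  {"aperture": 0.091, "tx": -0.3125, "ty": -0.1688, "tz": -0.0375},
  {"aperture": 0.091, "tx": -0.625, "ty": -0.3375, "tz": -0.05},
  {"aperture": 0.091, "tx": -0.625, "ty": -0.3375, "tz": -0.05},
  {"aperture": 0.091, "tx": -0.625, "ty": -0.3375, "tz": -0.05},
  {"aperture": 0.091, "tx": -0.625, "ty": -0.3375, "tz": -0.05},
  {"aperture": 0.091, "tx": -0.625, "ty": -0.3375, "tz": -0.05},
  {"aperture": 0.091, "tx": -0.625, "ty": -0.3375, "tz": -0.05},
  {"aperture": 0.091, "tx": -0.625, "ty": -0.3375, "tz": -0.05},
  {"aperture": 0.091, "tx": -0.625, "ty": -0.3375, "tz": -0.05},
], force=20)

```text
time: 1.1
tool_pos: [0.5471, 0.2096, 0.25]
tcp_rot: [-0.0, 0.177, 0.984, -0.0]
ft_force: [0.3, 1.0, -0.4]
width: 0.0907
finger_force: 0.0
```

Call:
tcp_steps([
  {"aperture": 0.05},
  {"aperture": 0.05},
  {"aperture": 0.05},
  {"aperture": 0.05},
])

```text
time: 1.43
tool_pos: [0.5454, 0.2122, 0.2498]
tcp_rot: [-0.0, 0.176, 0.984, -0.0]
ft_force: [0.7, 0.8, -1.0]
width: 0.0676
finger_force: 0.0
```

To row units: -0.07 m / 0.8 = -0.0875, -0.04 m / 0.8 = -0.05.

```bash
cat > snapw.py <<'E'
import sys,pickle
from h import *
c=eyes.get_calibration("wrist");im=eyes.snapshot("wrist")[:,:,::-1]
cv2.imwrite(f"pics/{sys.argv[1]}.png",im);pickle.dump(c,open(f"{sys.argv[1]}.pkl","wb"))
E
python3 snapw.py w1
```

Call:
tcp_steps([
  {"aperture": 0.05, "tx": -0.0875, "ty": -0.05},
  {"aperture": 0.05, "tx": -0.0875, "ty": -0.05},
  {"aperture": 0.05, "tx": -0.0875, "ty": -0.05},
  {"aperture": 0.05, "tx": -0.0875, "ty": -0.05},
  {"aperture": 0.05, "tx": -0.0875, "ty": -0.05},
])

```text
time: 1.9
tool_pos: [0.5973, 0.1505, 0.2499]
tcp_rot: [-0.0, 0.176, 0.984, 0.0]
ft_force: [0.2, 0.8, -0.1]
width: 0.0503
finger_force: 0.0
```

```bash
python3 snapw.py w2
```

```text
(no output)
```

View pics/w1.png

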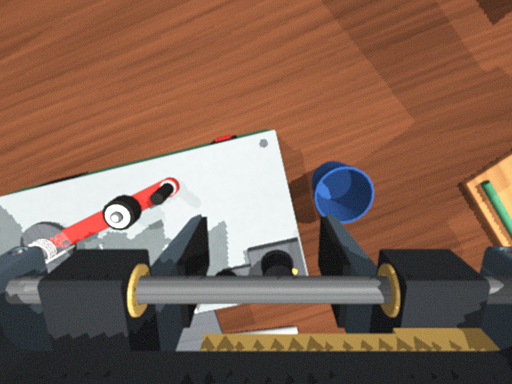

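View pics/w2.png

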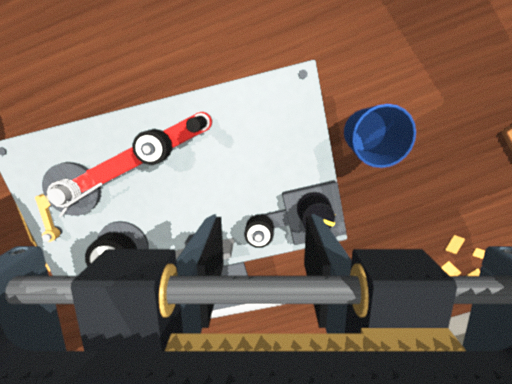

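In w1 and w2 the post top is at about (157,196) and (194,123), and the idler is nearby. The knob in w2 is at (317,207), partly behind the fingers, with the yellow pointer to its lower right. I shift forward to get a clear view of the knob.

To row units: -0.075 m / 0.8 = -0.0938, 0.05 m / 0.8 = 0.0625.

Call:
tcp_steps([
  {"aperture": 0.05, "tx": -0.0938, "ty": 0.0625},
  {"aperture": 0.05, "tx": -0.0938, "ty": 0.0625},
  {"aperture": 0.05, "tx": -0.0938, "ty": 0.0625},
  {"aperture": 0.05, "tx": -0.0938, "ty": 0.0625},
  {"aperture": 0.05, "tx": -0.0938, "ty": 0.0625},
])

```text
time: 2.37
tool_pos: [0.6848, 0.1717, 0.2496]
tcp_rot: [-0.0, 0.176, 0.984, -0.0]
ft_force: [-0.3, -0.1, 1.0]
width: 0.0497
finger_force: 0.0
```

```bash
python3 snapw.py w3
python3 - <<'E'
import cv2,numpy as np
a=cv2.imread("pics/w3.png")[60:210,180:350];b=cv2.imread("pics/w2.png")[80:240,170:350]
f=lambda x:cv2.resize(x,(400,380),interpolation=2)
print(a.shape,b.shape);cv2.imwrite("pics/z.png",np.hstack([f(a),f(b)]))
E
```

```text
(150, 170, 3) (160, 180, 3)
```

View pics/z.png

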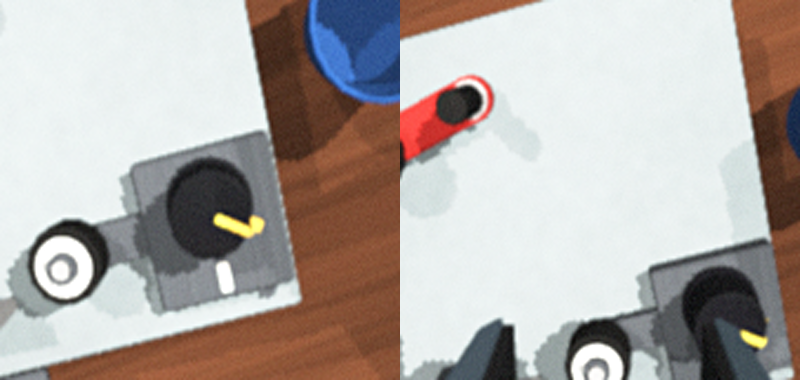

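The left crop (w3) shows the knob top at about w3 (270,144), the yellow pointer tip at about (290,149), and the white mark at about (276,170). The right crop (w2) shows the post top at about (196,123).

```bash
cat > meas.py <<'E'
import pickle,sys
from h import *
def blobs(m,n=6,a=6):
    k,l,st,ce=cv2.connectedComponentsWithStats(m.astype(np.uint8))
    return sorted([(int(st[i,4]),ce[i],st[i,:4].tolist(),i) for i in range(1,k) if st[i,4]>=a],key=lambda t:-t[0])[:n],l
def knob(name,x0,x1,y0,y1):
    im=cv2.imread(f"pics/{name}.png")[y0:y1,x0:x1];h=cv2.cvtColor(im,cv2.COLOR_BGR2HSV).astype(int);H,S,V=h[...,0],h[...,1],h[...,2]
    y=(H>18)&(H<38)&(S>110)&(V>120);d=(V<48)
    w=(S<25)&(V>195)
    return [( "yel",blobs(y)[0]),("dark",blobs(cv2.morphologyEx((d|y).astype(np.uint8),cv2.MORPH_OPEN,np.ones((5,5))))[0]),("white",blobs(w)[0])],(x0,y0)
if __name__=="__main__":
    r,o=knob("w3",236,305,112,182)
    for n,b in r:
        for t in b:print(n,t[0],np.round(t[1]+o,1),[t[2][0]+o[0],t[2][1]+o[1]]+t[2][2:])
E
python3 meas.py
python3 - <<'E'
from meas import *
c=pickle.load(open("w3.pkl","rb"));c2=pickle.load(open("w2.pkl","rb"));ct=eyes.get_calibration("top");c1=pickle.load(open("w1.pkl","rb"))
cs=eyes.get_calibration("side")
# post tops
print("post w1w2",tri([(c1,(157,196)),(c2,(195.5,123))]),"all",tri([(c1,(157,196)),(c2,(195.5,123)),(ct,(218.5,224)),(cs,(208,173))]))
print("knobtop z.1315",onz(c,(269.7,144),.1315),"tip z.1",onz(c,(289.6,148.8),.103),"mark z.0995",onz(c,(276,169.8),.0995))
print("tri knobtop",tri([(c,(269.7,144)),(cs,(233.5,150)),(ct,(191.3,174))]))
# dark post blobs
for n,x0,y0 in (("w1",145,175),("w2",180,105)):
    im=cv2.imread(f"pics/{n}.png")[y0:y0+40,x0:x0+45]
    b,_=blobs(im.max(2)<60)
    print(n,[(t[0],np.round(t[1]+(x0,y0),1),t[2]) for t in b])
E
```

```text
yel 111 [281.9 148.5] [271, 144, 21, 10]
dark 36 [279.5 141.5] [277, 139, 6, 6]
dark 35 [284. 150.] [281, 148, 7, 5]
white 325 [252.5 115.8] [236, 112, 49, 13]
white 216 [287.8 178.1] [260, 171, 45, 11]
white 84 [238.6 175.2] [236, 167, 8, 15]
white 77 [275.3 169.2] [272, 163, 8, 13]
post w1w2 [0.51685703 0.11417608 0.13762375] all [0.51866324 0.11146062 0.13385071]
knobtop z.1315 [0.64686232 0.19204417 0.1315    ] tip z.1 [0.66269563 0.20879381 0.103     ] mark z.0995 [0.67960771 0.18800561 0.0995    ]
tri knobtop [0.6502103  0.18880324 0.13010212]
w1 [(216, array([162.5, 192.8]), [6, 9, 22, 20])]
w2 [(204, array([196. , 123.7]), [7, 12, 19, 15])]
```

The measurements agree with each other and with the text. The mark is 33 mm from the axis at -0.12 rad, the tip is at 23 mm, and the knob top is at z ≈ 0.130. The pointer is about +0.93 rad from the mark. I descend on the knob now.

Call:
tcp_steps([
  {"aperture": 0.05, "tx": 0.0513, "ty": 0.0075, "tz": 0.025},
  {"aperture": 0.05, "tx": 0.0513, "ty": 0.0075, "tz": 0.025},
  {"aperture": 0.05, "tx": 0.0513, "ty": 0.0075, "tz": 0.075},
  {"aperture": 0.05, "tx": 0.0513, "ty": 0.0075, "tz": 0.1125},
  {"aperture": 0.05, "tx": 0.0513, "ty": 0.0075, "tz": 0.1438},
  {"aperture": 0.05, "tx": 0.0513, "ty": 0.0075, "tz": 0.1625},
  {"aperture": 0.05, "tx": 0.0513, "ty": 0.0075, "tz": 0.1769},
  {"aperture": 0.05, "tx": 0.0513, "ty": 0.0075, "tz": 0.1769},
  {"aperture": 0.05, "tx": 0.0513, "ty": 0.0075, "tz": 0.1769},
])

```text
time: 3.17
tool_pos: [0.6489, 0.1905, 0.1092]
tcp_rot: [0.0, 0.176, 0.984, -0.0]
ft_force: [0.3, -0.2, 1.1]
width: 0.0504
finger_force: 0.0
```

Call:
tcp_steps([
  {"aperture": 0.03},
  {"aperture": 0.03},
  {"aperture": 0.03},
  {"aperture": 0.03},
  {"aperture": 0.03},
  {"aperture": 0.03},
], force=20)

```text
time: 3.67
tool_pos: [0.6497, 0.1903, 0.1097]
tcp_rot: [0.001, 0.176, 0.984, 0.0]
ft_force: [-2.9, -1.2, 7.1]
width: 0.0336
finger_force: 20.0
```

To row units: 0.93 rad / 1.0472 = 0.8881.

Call:
tcp_steps([
  {"aperture": 0.03, "rz": 0.0955},
  {"aperture": 0.03, "rz": 0.191},
  {"aperture": 0.03, "rz": 0.2865},
  {"aperture": 0.03, "rz": 0.382},
  {"aperture": 0.03, "rz": 0.4775},
  {"aperture": 0.03, "rz": 0.573},
  {"aperture": 0.03, "rz": 0.6685},
  {"aperture": 0.03, "rz": 0.7639},
  {"aperture": 0.03, "rz": 0.8403},
  {"aperture": 0.03, "rz": 0.8881},
  {"aperture": 0.03, "rz": 0.8881},
  {"aperture": 0.03, "rz": 0.8881},
])

```text
time: 4.67
tool_pos: [0.6487, 0.1894, 0.1097]
tcp_rot: [0.0, 0.599, 0.8, -0.001]
ft_force: [-8.4, -8.3, 13.2]
width: 0.0333
finger_force: 20.0
```

Call:
tcp_steps([
  {"aperture": 0.05},
  {"aperture": 0.05},
  {"aperture": 0.05},
  {"aperture": 0.05},
  {"aperture": 0.05, "tz": -0.05},
  {"aperture": 0.05, "tz": -0.1},
  {"aperture": 0.05, "tz": -0.15},
  {"aperture": 0.05, "tx": -0.05, "tz": -0.175},
  {"aperture": 0.05, "tx": -0.0625, "tz": -0.175},
  {"aperture": 0.05, "tx": -0.0625, "tz": -0.175},
])

```text
time: 5.5
tool_pos: [0.6649, 0.1399, 0.2501]
tcp_rot: [0.001, 0.6, 0.8, 0.001]
ft_force: [0.2, -0.8, -0.7]
width: 0.05
finger_force: 0.0
```

```bash
python3 snapw.py w4
python3 - <<'E'
from h import *
import pickle
c=pickle.load(open("w4.pkl","rb"));im=cv2.imread("pics/w4.png")
p=proj(c,np.array([.648,.1915,.115]));print(p);x,y=[int(v)-45 for v in p];x=max(x,0);y=max(y,0)
print(x,y);a=im[y:y+90,x:x+90];cv2.imwrite("pics/z4.png",cv2.resize(a,(540,540*a.shape[0]//a.shape[1]),interpolation=2))
E
```

```text
[261.88221841 128.96300226]
216 83
```

View pics/z4.png

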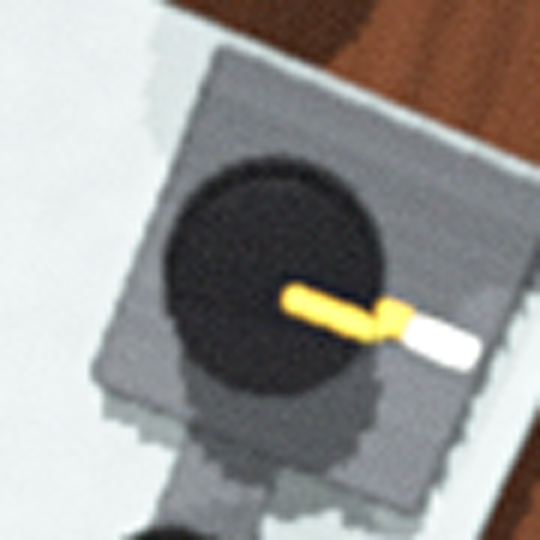

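The zoom shows the yellow pointer tip at about (395,318), touching the white bar centred at about (445,345), so it is nearly in line. I'll quantify that.

```bash
python3 - <<'E'
from h import *
import pickle
c=pickle.load(open("w4.pkl","rb"));g=lambda x,y,z:onz(c,(216+x/6,83+y/6),z)[:2]
an=lambda v:np.arctan2(v[1],v[0])
a,b=g(290,297,.1315),g(368,330,.1315);t=g(395,318,.103);m=g(445,345,.0995);e0,e1=g(415,328,.0995),g(475,357,.0995)
ax=m-.0315*np.array([np.cos(.119),-np.sin(.119)])
print("top line",an(b-a),"tip->",an(t-ax),np.hypot(*(t-ax)),"bar dir",an(e1-e0),"tip-mark",an(m-t),"axis",ax,"topcircle",g(280,285,.1315))
s=sensors.sense();print(s["tool_pos"],s["joint_positions"])
P=np.array([.5184,.1121,.112]);print(totool(P-np.array(s["tool_pos"])))
q=s["tcp_rot"];print(Ro.from_quat([q[1],q[2],q[3],q[0]]).as_matrix().round(3))
E
```

```text
top line -0.11179476406498146 tip-> -0.06531697448727908 0.021297274454530765 bar dir -0.15950866492869245 tip-mark -0.23020816044725548 axis [0.64864331 0.1906486 ] topcircle [0.64867531 0.19193939]
[0.66374462 0.14128837 0.24856954] [ 1.21761510e-01  5.45132491e-01  1.15274390e+00  6.66449232e-05
  1.44322271e+00 -1.62285423e-01]
[ 0.01271373 -0.14776844  0.13649582]
[[-0.28  0.96  0.  ]
 [ 0.96  0.28  0.  ]
 [-0.    0.   -1.  ]]
```

The pointer is within about 0.05 rad of the mark, inside the tolerance. Next I go over the post, turn to the bar's tangent, and descend.

To row units: -0.148 m / 0.8 = -0.185, -0.111 m / 0.8 = -0.1388, 0.05 rad / 1.0472 = 0.0477.

Call:
tcp_steps([
  {"aperture": 0.05, "tx": 0.0038, "ty": -0.0463, "rz": 0.0477},
  {"aperture": 0.05, "tx": 0.0075, "ty": -0.0925, "rz": 0.0955},
  {"aperture": 0.05, "tx": 0.0159, "ty": -0.1388, "rz": 0.1719},
  {"aperture": 0.05, "tx": 0.0159, "ty": -0.185, "rz": 0.1719},
  {"aperture": 0.05, "tx": 0.0159, "ty": -0.185, "tz": 0.0375, "rz": 0.1719},
  {"aperture": 0.05, "tx": 0.0159, "ty": -0.185, "tz": 0.075, "rz": 0.1719},
  {"aperture": 0.05, "tx": 0.0159, "ty": -0.185, "tz": 0.075, "rz": 0.1719},
])

```text
time: 6.13
tool_pos: [0.5139, 0.1132, 0.1838]
tcp_rot: [-0.003, 0.669, 0.744, -0.003]
ft_force: [-0.9, -0.5, -2.1]
width: 0.0502
finger_force: 0.0
```

```bash
python3 - <<'E'
from h import *
import pickle
c=eyes.get_calibration("wrist");im=eyes.snapshot("wrist")[:,:,::-1];cv2.imwrite("pics/w5.png",im)
print(sensors.sense()["tool_pos"],proj(c,np.array([.5184,.1121,.139])))
E
```

```text
[0.51540003 0.11331404 0.18617021] [270.44429611 216.45283428]
```

View pics/w5.png

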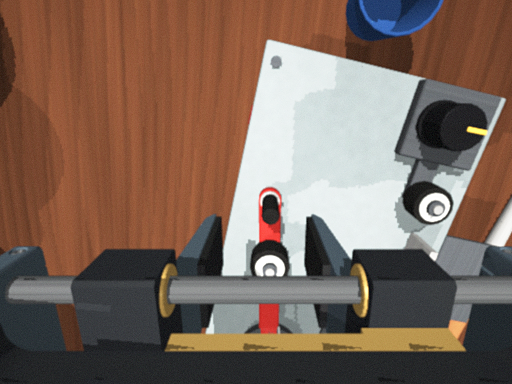

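The picture shows the post top at (270,215), matching the prediction (270,216) and centred between the fingers, with the bar running straight down. I descend and grip.

To row units: 0.0765 m / 0.8 = 0.0956, 0.065 m / 0.8 = 0.0813.

Call:
tcp_steps([
  {"aperture": 0.05, "tz": 0.0313},
  {"aperture": 0.05, "tz": 0.0625},
  {"aperture": 0.05, "tz": 0.0813},
  {"aperture": 0.05, "tz": 0.0956},
  {"aperture": 0.05, "tz": 0.0956},
])

```text
time: 6.6
tool_pos: [0.5173, 0.1133, 0.1109]
tcp_rot: [-0.001, 0.669, 0.744, -0.001]
ft_force: [-0.3, 0.2, 0.4]
width: 0.0499
finger_force: 0.0
```

Call:
tcp_steps([
  {"aperture": 0.01},
  {"aperture": 0.01},
  {"aperture": 0.01},
  {"aperture": 0.01},
  {"aperture": 0.01},
  {"aperture": 0.01},
  {"aperture": 0.01},
  {"aperture": 0.01},
], force=30)

```text
time: 7.27
tool_pos: [0.5187, 0.113, 0.1125]
tcp_rot: [0.001, 0.669, 0.744, 0.001]
ft_force: [4.1, 1.4, 2.4]
width: 0.013
finger_force: 30.0
```

To row units: 0.0848 m / 0.8 = 0.106, -0.013 m / 0.8 = -0.0163, 0.54 rad / 1.0472 = 0.5157.

Call:
tcp_steps([
  {"aperture": 0.01, "tx": -0.0003, "ty": 0.0104, "rz": 0.0477},
  {"aperture": 0.01, "tx": -0.001, "ty": 0.0206, "rz": 0.0955},
  {"aperture": 0.01, "tx": -0.0024, "ty": 0.0309, "rz": 0.1432},
  {"aperture": 0.01, "tx": -0.0041, "ty": 0.041, "rz": 0.191},
  {"aperture": 0.01, "tx": -0.0064, "ty": 0.051, "rz": 0.2387},
  {"aperture": 0.01, "tx": -0.0093, "ty": 0.061, "rz": 0.2865},
  {"aperture": 0.01, "tx": -0.0125, "ty": 0.0708, "rz": 0.3342},
  {"aperture": 0.01, "tx": -0.0163, "ty": 0.0804, "rz": 0.382},
  {"aperture": 0.01, "tx": -0.0205, "ty": 0.0898, "rz": 0.4297},
  {"aperture": 0.01, "tx": -0.0253, "ty": 0.0989, "rz": 0.4775},
  {"aperture": 0.01, "tx": -0.0294, "ty": 0.106, "rz": 0.5157},
  {"aperture": 0.01, "tx": -0.0294, "ty": 0.106, "rz": 0.5157},
])

```text
time: 8.27
tool_pos: [0.6043, 0.0991, 0.1122]
tcp_rot: [-0.001, 0.844, 0.537, -0.0]
ft_force: [-7.5, 11.1, 11.9]
width: 0.0132
finger_force: 30.0
```

Call:
tcp_steps([
  {"aperture": 0.01},
  {"aperture": 0.01},
  {"aperture": 0.01},
  {"aperture": 0.01},
  {"aperture": 0.01},
  {"aperture": 0.01},
  {"aperture": 0.01},
  {"aperture": 0.01},
  {"aperture": 0.01},
  {"aperture": 0.01},
])

```text
time: 9.1
tool_pos: [0.6032, 0.0996, 0.1123]
tcp_rot: [-0.001, 0.843, 0.538, -0.001]
ft_force: [-8.0, 9.8, 11.7]
width: 0.0134
finger_force: 30.0
```

```bash
python3 snapw.py w6; python3 - <<'E'
from h import *
cv2.imwrite("pics/t6.png",eyes.snapshot("top")[:,:,::-1])
cv2.imwrite("pics/z6.png",np.hstack([cv2.resize(cv2.imread("pics/t6.png")[150:255,145:330],(400,300),interpolation=2),cv2.resize(cv2.imread("pics/w6.png"),(400,300))]))
v=np.array(sensors.sense()["tool_pos"])[:2]-[.535,-.0521];print("swing est",.101+np.arctan2(v[0],v[1]),np.hypot(*v))
E
```

```text
swing est 0.5236642717823573 0.16634464563888746
```

View pics/z6.png

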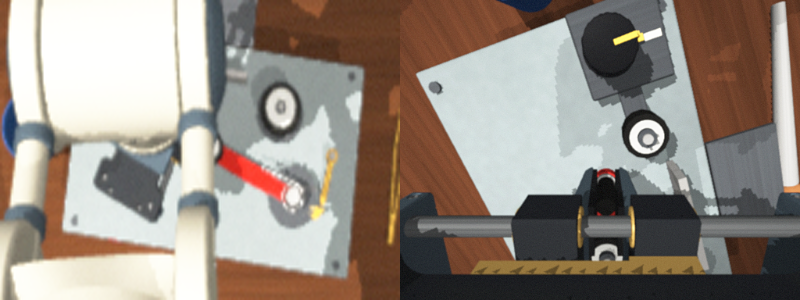

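The picture shows the post clamped between the fingers with the arm swung in. The swing is about 0.52 rad by two estimates, against the 0.46 limit. The knob pointer is still in line with the white mark at about (640–653, 35), and the bystanders are untouched. I'm handing in.

```bash
python3 -c "
from plant import arm, eyes, sensors
print(arm.sign_off())"
```

```text
the job is handed in; nothing more can be done
None
```

I handed the job in with the knob's pointer within about 0.05 rad of the white mark and the fingers holding the tensioner arm at about 0.52 rad, past the click. I did not touch the cup, tweezers or mandrel. The hand-in gave no verdict, so I can't confirm it passed.

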